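# Lay out the colour-coded staining stations

## Robot

A 7-joint arm with a two-finger parallel gripper is mounted at the origin on a cart in front of the work surface, level with it; the furniture and walls round the work are solid. World frame = base frame: x ahead of the robot, y to its left, z up, the work surface at z = 0. Lengths are in m, angles in rad, forces in N, time in s.
With the tool pointing down it reaches from about 0.425 to 0.875 m from the base axis. Payload 9.9 kg.
Tool frame: the origin (TCP) lies at the very end of the fingers, on their centre line; the grasp point (between the pads) lies env.grasp_offset behind it (env.grasp_offset is the distance from the TCP to the grasp point, in m); z points along the fingers, y is the direction in which the jaws open and shut (so a half turn about z gives the same grasp; the last joint's range is limited). The gripper opens to 85 mm and grips with 20 to 120 N. Pads are 22 mm wide; open, the fingers measure 114 mm over their backs; the gripper's body (76 mm by 85 mm) begins 54 mm behind the grasp point. The pads swing forward as they close: fully open they stand 13 mm farther back than shut.
Start: joints at [1.066, 0.576, 0.025, 1.437, -0.015, 1.129, -0.057], TCP at [0.276, -0.616, 0.231] pointing down, gripper open.
Joint ranges: [-2.76, 2.76], [-0.34, 2.15], [-1.52, 1.57], [0.19, 2.46], [-1.09, 4.23], [0.17, 1.99], [-2.82, 2.82]. Speed limits (rad/s): [2.22, 2.22, 3.01, 3.01, 3.14, 3.14, 3.14].

## Interface

Orientations are given as a unit quaternion [w, x, y, z].
In Python, from plant import status, imaging, order, env gives the robot as it stands.
- The arm moves only by the tool jog_arm, never from a script. Its argument "series" is a list of rows, each a list of 3 entries, a list of its own where there are three numbers: the finger opening in cm, from 0 to 8.54, then the shift along the tool's x, y, z in cm, then the turn about the tool's z in degrees. In form: [[claw, [dx, dy, dz], roll], ...]. A call has 1 to 20 rows; each row is the pose to reach, as a shift and turn from the pose commanded when the call began, along the tool's axes at that moment; what a row does not reach only later rows make up. A row lasts 1/12 s, in which the tool goes at most 41.7 mm and 7.16 degrees, less where a joint would pass 70% of its speed; a pose out of reach is approached as far as the arm can. A call with a gripper value outside its range is refused whole. The fingers move at their own pace and stop on an object; "grip_force" is the grip in N (left out, the last holds). Time passes only in rows, so rows that repeat a pose let the fingers close. It gives the time, the measured TCP pose, the force and the opening at its end, in the units of the state.
- status.sense(): the state, without advancing time (a new reading comes with each control period).
- imaging.camera(name): name is "scene" or "top" or "wrist"; returns a dict with "image" (400x640x3 uint8, red, green, blue), "fovy" (degrees; the focal length in pixels is half the picture's height over the tangent of half this angle, whatever the lens; pixels are square), "cx", "cy" (the principal point, pixels), "eye" and "rotation" of the camera in the world; the wrist camera has in their place "T_tool_cam" (4x4, takes a point from camera to tool coordinates, whose origin is the TCP and whose axes are the flange's). Camera axes: x right, y down, z forward; pixel columns grow to the right and rows downward; lengths in m; the calibration is good to about 2 mm. A picture is of the moment at which its call begins: read the wrist's pose just before it. There is no depth.
- order.close_job(): hands the job in, once; it reports no verdict.
The state is a dict: "time": time; "joint_positions": joint angles; "qvel": joint speeds; "tau": joint torques, N m; "tcp_pos": TCP position; "ee_rot": TCP orientation; "wrist_force": force on the tool from outside, world axes, zero at the start; "wrist_torque": the same for the moment, N m; "width": finger opening in m.
Only numpy, scipy, OpenCV 4.12 (cv2) and the standard library are available. Lean on these libraries where they do the work, as an engineer would, in place of code of your own. Each camera call takes 0.05 s, during which the arm holds its last target. There are 200 camera calls.

## Task

Get the bench ready for staining: stand each of the three small bottles in the round station whose rim has the colour of its cap (blue, white, black), and of the two identical orange-lidded specimen cups stand the full one in the large orange station; the other cup is empty, and you can only tell by lifting. The empty cup must end upright on the bare worktop, not in a station, and the yellow-lidded cup must stay where it is. Everything must stand upright and flat in its well, and nothing may be tipped over.

Things in the scene. Friction and masses are not known exactly. Their poses are not given: they have to be found in the camera images.
- blue_cap_bottle: small white reagent bottle with a blue cap, upright, round, body 31 mm in diameter up to 49 mm, cap 21 mm wide, 60 mm high in all, about 55 g. Origin: centre of the underside, z up along its axis.
- white_cap_bottle: small white reagent bottle with a white cap, upright, round, body 31 mm in diameter up to 64 mm, cap 21 mm wide, 75 mm high in all, about 55 g. Origin: centre of the underside, z up along its axis.
- black_cap_bottle: small amber-brown bottle with a black cap, upright, round, body 27 mm in diameter up to 50 mm, cap 15 mm wide, 60 mm high in all, about 55 g. Origin: centre of the underside, z up along its axis.
- orange_cup_1: a white specimen cup with a flat orange screw lid, closed, 60 mm wide over the lid (body 56 mm) and 64 mm high (lid = top 13 mm). One of the two orange-lidded cups is full (about 300 g), the other empty (about 30 g); they look alike, and only lifting tells. Origin: centre of the underside, z up along its axis.
- orange_cup_2: a white specimen cup with a flat orange screw lid, closed, 60 mm wide over the lid (body 56 mm) and 64 mm high (lid = top 13 mm). One of the two orange-lidded cups is full (about 300 g), the other empty (about 30 g); they look alike, and only lifting tells. Origin: centre of the underside, z up along its axis.
- yellow_cup: white specimen cup, yellow lid, 60 mm wide, 64 mm high; must stay. Origin: underside centre, z up. Fixed things near the work (world m): drawer tower with boxes on it, 0.31 high, x over 0.65, y -0.27 to -0.05; dark flat box 0.04 high, x over 0.61, y 0.07 to 0.28; white rack 0.034 high, x 0.549 to 0.611, y -0.085 to 0.025; lime dish beside it, 0.019 high; microscope, y below -0.5.
- blue_station: round, shallow station fixed to the worktop, blue rim and the same colour on a disc of 33 mm in the middle of its grey floor. Outer diameter 68 mm, well 52 mm wide inside the rim, rim top 9 mm above the worktop, well floor 4 mm above the worktop. Origin: its centre, at worktop height; z up.
- white_station: round, shallow station fixed to the worktop, white rim and the same colour on a disc of 33 mm in the middle of its grey floor. Outer diameter 68 mm, well 52 mm wide inside the rim, rim top 9 mm above the worktop, well floor 4 mm above the worktop. Origin: its centre, at worktop height; z up.
- black_station: round, shallow station fixed to the worktop, black rim and the same colour on a disc of 29 mm in the middle of its grey floor. Outer diameter 64 mm, well 48 mm wide inside the rim, rim top 9 mm above the worktop, well floor 4 mm above the worktop. Origin: its centre, at worktop height; z up.
- orange_station: round, shallow station fixed to the worktop, orange rim and the same colour on a disc of 58.4 mm in the middle of its grey floor. Outer diameter 93.4 mm, well 77.4 mm wide inside the rim, rim top 9 mm above the worktop, well floor 4 mm above the worktop. Origin: its centre, at worktop height; z up.
Mind the look-alikes: they are no part of the job. Leave any pink or turquoise look-alike of the orange_cup_1 alone. What is shaped like the orange_cup_2 but purple is not meant.

How it is judged:
At the end, for the whole second after the job is handed in: Each bottle in its colour's well, the full orange cup (over 1.5 N) in the orange well: within 12.5 mm of centre, flat on the floor (underside 1-7 mm up), upright (0.1 rad). Empty cup upright on the worktop (3 mm). Yellow cup upright, moved under 30 mm. All at rest (horizontal distance between blue_cap_bottle and blue_station below 0.0125 m and z of blue_cap_bottle in the frame of blue_station between 0.001 and 0.007 m and angle between each of blue_cap_bottle, white_cap_bottle, black_cap_bottle, yellow_cup's own z axis and vertical below 0.1 rad and linear speed of each of blue_cap_bottle, white_cap_bottle, black_cap_bottle, yellow_cup below 0.02 m/s and horizontal distance between white_cap_bottle and white_station below 0.0125 m and z of white_cap_bottle in the frame of white_station between 0.001 and 0.007 m and horizontal distance between black_cap_bottle and black_station below 0.0125 m and z of black_cap_bottle in the frame of black_station between 0.001 and 0.007 m and ((horizontal distance between orange_cup_1 and orange_station below 0.0125 m and z of orange_cup_1 in the frame of orange_station between 0.001 and 0.007 m and angle between each of orange_cup_1, orange_cup_2's own z axis and vertical below 0.1 rad and linear speed of each of orange_cup_1, orange_cup_2 below 0.02 m/s and contact force between orange_cup_1 and orange_station above 1.5 N and height (world z) of orange_cup_2 between -0.005 and 0.003 m) or (horizontal distance between orange_cup_2 and orange_station below 0.0125 m and z of orange_cup_2 in the frame of orange_station between 0.001 and 0.007 m and angle between each of orange_cup_2, orange_cup_1's own z axis and vertical below 0.1 rad and linear speed of each of orange_cup_2, orange_cup_1 below 0.02 m/s and contact force between orange_cup_2 and orange_station above 1.5 N and height (world z) of orange_cup_1 between -0.005 and 0.003 m)) and distance of yellow_cup from where it was at the start of the episode below 0.03 m); the robot touches nothing.
It fails at once if a bottle or cup is tipped over (angle between any of blue_cap_bottle, white_cap_bottle, black_cap_bottle, orange_cup_1, orange_cup_2, yellow_cup's own z axis and vertical above 0.7 rad).
It also fails if it takes over 136 s, if anything falls off the work surface, if the arm or the gripper's body presses on something with over 40 N, if the wrist force passes 120 N, or if a joint passes its speed limit or range.

## Working session

There is one attempt and no reset: what is moved stays moved. The work goes in short steps, Python scripts to look and compute and a tool call to move; the robot and the scene stay as the last step left them, time stands still between calls to the robot, and variables do not carry over. Pictures are saved under pics/ and viewed, about 12 in all and at most 16, crops included, and the job is handed in when it is done.

Besides the shell and the picture viewer there is one more tool, called in YAML: its name, and indented under it one key for each argument. jog_arm: Moves the arm, as the interface text tells. Its arguments: {"type":"object","properties":{"series":{"type":"array"},"grip_force":{"type":"number"}},"required":["series"]}

```bash
mkdir -p pics; ls
python3 - <<'E'
from plant import status, imaging, env
import cv2
s=status.sense(); print(s); print(env.grasp_offset)
for n in("scene","top"):
    c=imaging.camera(n); cv2.imwrite(f"pics/{n}0.png",c["image"][:,:,::-1]); print(n,{k:v for k,v in c.items() if k!="image"})
E
```

```text
pics
{'time': 0.0, 'joint_positions': array([ 1.06618853,  0.57650239,  0.02483852,  1.43792547, -0.01500291,
        1.12897965, -0.05647552]), 'qvel': array([ 0.00122293,  0.0002822 , -0.00028579,  0.00067113,  0.00194688,
        0.00168124, -0.00047932]), 'tau': array([ 1.56999486e-04, -7.65748143e+01,  2.25063600e+00, -2.85968310e+01,
        1.54155772e-02,  1.27224394e-02,  7.29693033e-05]), 'tcp_pos': array([ 0.27555919, -0.61569358,  0.23045634]), 'ee_rot': array([-7.88066381e-04,  9.77939863e-01,  2.08885041e-01, -2.08574119e-04]), 'wrist_force': array([ 0.28028965,  0.16347098, -0.2649552 ]), 'wrist_torque': array([ 0.02370944,  0.00792855, -0.02076209]), 'width': 0.08514373813563984}
0.0187
scene {'fovy': 44.989088366951556, 'cx': 318.0381277600341, 'cy': 197.5645215339691, 'eye': array([-0.4286013 ,  0.64336601,  0.79426592]), 'rotation': array([ 0.22863013, -0.42313143,  0.75960812, -0.43781681])}
top {'fovy': 45.784008747343385, 'cx': 313.446695336957, 'cy': 197.42635295192466, 'eye': array([ 0.3797602 , -0.03354581,  1.56384563]), 'rotation': array([-0.04487824,  0.71269591, -0.69794847,  0.05402249])}
```

View pics/scene0.png

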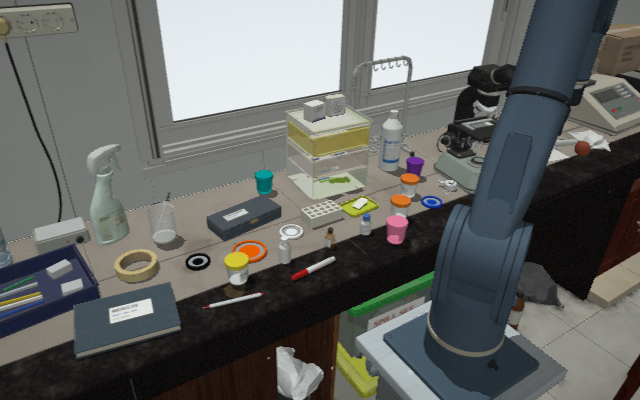

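View pics/top0.png

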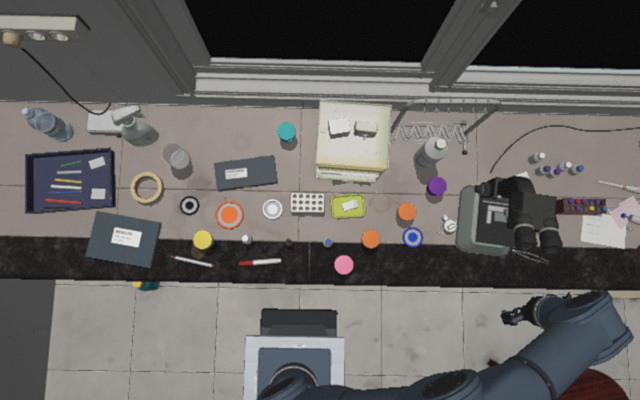

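The top view shows these (px):
- **Stations:** black (189,205), orange (229,214), white (272,209), blue (413,237).
- **Cups:** orange (407,212) and (371,239), yellow (203,240), pink (344,264).
- **Bottles:** white (247,239), black (289,243), blue (328,242).

```bash
cat > h.py <<'E'
import numpy as np, cv2
from scipy.spatial.transform import Rotation as R
from plant import status, imaging, order, env
def rot(q): return R.from_quat(np.r_[q[1:],q[0]]).as_matrix()
def cam(n):
    s=status.sense(); c=imaging.camera(n)
    c["f"]=200/np.tan(np.radians(c["fovy"])/2)
    if n=="wrist":
        T=c["T_tool_cam"]; A=rot(s["ee_rot"]); c["M"]=A@T[:3,:3]; c["e"]=s["tcp_pos"]+A@T[:3,3]
    else: c["M"]=rot(c["rotation"]); c["e"]=c["eye"]
    return c
def ray(c,u,v,z):
    d=c["M"]@np.array([(u-c["cx"])/c["f"],(v-c["cy"])/c["f"],1]); return c["e"]+d*(z-c["e"][2])/d[2]
def proj(c,p):
    q=c["M"].T@(np.array(p)-c["e"]); return c["f"]*q[:2]/q[2]+[c["cx"],c["cy"]]
def toolshift(xy=None,z=None):
    """cm shift in tool axes to reach world TCP target"""
    s=status.sense(); t=s["tcp_pos"].copy()
    if xy is not None: t[:2]=xy
    if z is not None: t[2]=z
    return (rot(s["ee_rot"]).T@(t-s["tcp_pos"]))*100
E
python3 - <<'E'
from h import *
c=cam("top")
for n,u,v,z in [("blackst",189,205,.004),("orangest",229,214,.004),("whitest",272,209,.004),("bluest",413,237,.004),("cupA",407,212,.064),("cupB",371,239,.064),("yellow",203,240,.064),("pink",344,264,.064),("whiteb",247,239,.075),("blackb",289,243,.06),("blueb",328,242,.06)]:
    p=ray(c,u,v,z); print(n,p.round(3),np.hypot(*p[:2]).round(3))
im=c["image"][180:290,160:460,::-1]
cv2.imwrite("pics/topz.png",cv2.resize(im[:, :],None,fx=2.6,fy=2.6,interpolation=cv2.INTER_CUBIC))
s=status.sense();print(rot(s["ee_rot"]).round(3))
print(imaging.camera("wrist")["T_tool_cam"], imaging.camera("wrist")["fovy"])
E
```

```text
blackst [0.565 0.359 0.004] 0.67
orangest [0.538 0.226 0.004] 0.584
whitest [0.558 0.085 0.004] 0.564
bluest [ 0.475 -0.382  0.004] 0.61
cupA [ 0.551 -0.351  0.064] 0.653
cupB [ 0.462 -0.236  0.064] 0.519
yellow [0.448 0.294 0.064] 0.536
pink [ 0.382 -0.151  0.064] 0.411
whiteb [0.454 0.155 0.075] 0.479
blackb [0.445 0.023 0.06 ] 0.445
blueb [ 0.45 -0.1   0.06] 0.461
[[ 0.913  0.408 -0.001]
 [ 0.408 -0.913  0.001]
 [-0.    -0.001 -1.   ]]
[[-1.09083142e-04 -9.64221802e-01 -2.65096782e-01  6.69805201e-02]
 [ 9.99999573e-01  1.38223833e-04 -9.14237913e-04  8.52935566e-04]
 [ 9.18170821e-04 -2.65096768e-01  9.64221375e-01 -1.42116798e-01]
 [ 0.00000000e+00  0.00000000e+00  0.00000000e+00  1.00000000e+00]] 69.78497437155968
```

View pics/topz.png

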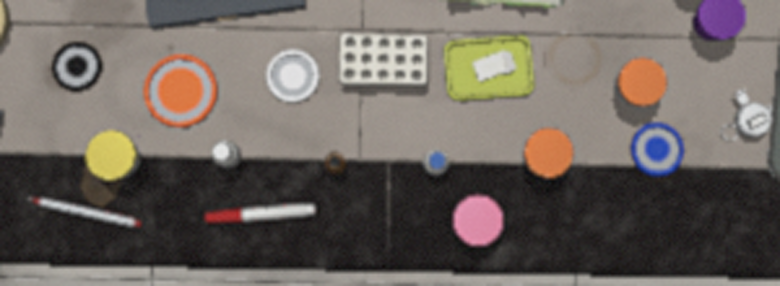

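jog_arm:
  series:
    - [8.5,[5,-8.5,-1],0]
    - [8.5,[10.3,-16.9,-2],0]
    - [8.5,[10.3,-16.9,-2],0]
    - [8.5,[10.3,-16.9,-2],6]
    - [8.5,[10.3,-16.9,-2],12]
    - [8.5,[10.3,-16.9,-2],18]
    - [8.5,[33.5,-25,-2],24.1]
    - [8.5,[33.5,-25,-2],24.1]
    - [8.5,[33.5,-25,-2],24.1]
    - [8.5,[33.5,-25,-2],24.1]
    - [8.5,[33.5,-25,-2],24.1]
    - [8.5,[33.5,-25,-2],24.1]
    - [8.5,[33.5,-25,-2],24.1]
    - [8.5,[33.5,-25,-2],24.1]
    - [8.5,[33.5,-25,-2],24.1]
  grip_force: 40

```text
time: 1.5
tcp_pos: [0.4789, -0.2515, 0.2511]
ee_rot: [0.0, 1.0, 0.0, -0.0]
wrist_force: [0.2, 0.2, 0.3]
width: 0.085
```

```bash
cat > look.py <<'E'
from h import *
import sys
c=cam("wrist"); cv2.imwrite(f"pics/{sys.argv[1]}.png",cv2.resize(c["image"][:,:,::-1],None,fx=1.25,fy=1.25))
hsv=cv2.cvtColor(c["image"],cv2.COLOR_RGB2HSV)
M={"orange":((5,150,110),(17,255,255)),"blue":((105,120,60),(128,255,255)),"yellow":((22,120,110),(34,255,255))}
for n,(a,b) in M.items():
    m=cv2.inRange(hsv,a,b); k,l,st,ce=cv2.connectedComponentsWithStats(m)
    for i in range(1,k):
        if st[i,4]>60:
            u,v=st[i,0]+(st[i,2]-1)/2,st[i,1]+(st[i,3]-1)/2
            print(n,st[i],ce[i].round(1),"z064",ray(c,*ce[i],.064)[:2].round(4),"z06",ray(c,*ce[i],.06)[:2].round(4),"z.004bbox",ray(c,u,v,.004)[:2].round(4))
s=status.sense();print(s["time"],s["tcp_pos"],s["wrist_force"],rot(s["ee_rot"]).round(3).tolist())
E
python3 look.py w1
```

```text
orange [ 381   80   55   56 2321] [408.5 107.3] z064 [ 0.5555 -0.3497] z06 [ 0.5556 -0.3509] z.004bbox [ 0.5569 -0.3669]
orange [ 281  161   50   50 1908] [305.2 185.4] z064 [ 0.4673 -0.2352] z06 [ 0.4663 -0.235 ] z.004bbox [ 0.4527 -0.2325]
blue [389 145  49  49 718] [413.1 168.8] z064 [ 0.4871 -0.3607] z06 [ 0.4864 -0.362 ] z.004bbox [ 0.4761 -0.3804]
blue [401 158  24  23 438] [412.8 168.9] z064 [ 0.487  -0.3604] z06 [ 0.4863 -0.3617] z.004bbox [ 0.4761 -0.3797]
blue [185 185  22  19 291] [195.3 194. ] z064 [ 0.4567 -0.1043] z06 [ 0.4556 -0.1025] z.004bbox [ 0.4404 -0.0776]
yellow [ 205   56   93   72 4491] [251.6  92.1] z064 [ 0.5712 -0.1785] z06 [ 0.5715 -0.1776] z.004bbox [ 0.5764 -0.1643]
1.55 [ 0.47840841 -0.25216817  0.25123161] [ 0.24222307 -0.49881739  0.13647516] [[1.0, -0.001, -0.001], [-0.001, -1.0, -0.001], [-0.001, 0.001, -1.0]]
```

View pics/w1.png

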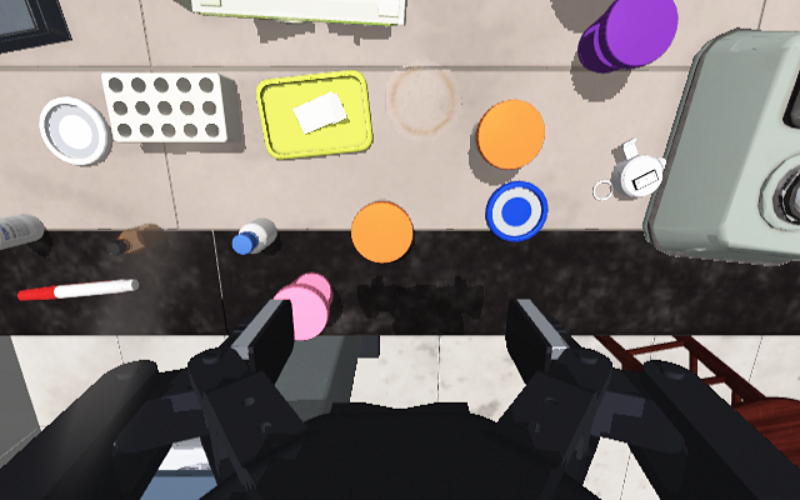

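jog_arm:
  series:
    - [8.5,[-1.1,-1.7,3],0]
    - [8.5,[-1.1,-1.7,7],0]
    - [8.5,[-1.1,-1.7,11],0]
    - [8.5,[-1.1,-1.7,15],0]
    - [8.5,[-1.1,-1.7,18],0]
    - [8.5,[-1.1,-1.7,20],0]
    - [8.5,[-1.1,-1.7,21.4],0]
    - [8.5,[-1.1,-1.7,21.4],0]
    - [5,[-1.1,-1.7,21.4],0]
    - [5,[-1.1,-1.7,21.4],0]
    - [5,[-1.1,-1.7,21.4],0]
    - [5,[-1.1,-1.7,21.4],0]
    - [5,[-1.1,-1.7,21.4],0]
    - [5,[-1.1,-1.7,21.4],0]
  grip_force: 40

```text
time: 2.72
tcp_pos: [0.4687, -0.235, 0.0387]
ee_rot: [0.001, 1.0, -0.0, 0.001]
wrist_force: [-3.0, -1.2, 8.5]
width: 0.0584
```

jog_arm:
  series:
    - [5,[0,0,-0.5],0]
    - [5,[0,0,-2],0]
    - [5,[0,0,-4],0]
    - [5,[0,0,-4],0]
    - [5,[0,0,-4],0]
    - [5,[0,0,-4],0]

```text
time: 3.22
tcp_pos: [0.4682, -0.2339, 0.0772]
ee_rot: [-0.0, 1.0, 0.0, 0.0]
wrist_force: [-0.5, 1.0, -3.0]
width: 0.0586
```

jog_arm:
  series:
    - [5,[0,0,-2],0]
    - [5,[0,-2,-5],0]
    - [5,[0,-5,-9],0]
    - [5,[0,-9,-12],0]
    - [5,[0,-13,-14],0]
    - [5,[0,-17,-14],0]
    - [5,[0,-21,-14],0]
    - [5,[0,-25,-14],0]
    - [5,[0,-29,-14],0]
    - [5,[0,-33,-14],0]
    - [5,[0,-37,-14],0]
    - [5,[1,-40,-14],0]
    - [5,[2,-42.5,-14],0]
    - [5,[3,-43.5,-14],0]
    - [5,[3,-43.5,-14],0]
    - [5,[3,-43.5,-14],0]
    - [5,[3,-43.5,-14],0]

```text
time: 4.63
tcp_pos: [0.4976, 0.1998, 0.2163]
ee_rot: [0.001, 1.0, -0.0, -0.001]
wrist_force: [0.2, -0.4, -3.1]
width: 0.0587
```

```bash
python3 look.py w2
```

```text
orange [ 259   99   77   78 1234] [296.9 136.3] z064 [0.545  0.2218] z06 [0.5448 0.2221] z.004bbox [0.5395 0.2263]
orange [ 274  115   47   48 1775] [297.  138.3] z064 [0.5431 0.2217] z06 [0.5428 0.222 ] z.004bbox [0.5383 0.2263]
orange [  257   206   126   121 11991] [319.5 266.3] z064 [0.399  0.1991] z06 [0.3968 0.1991] z.004bbox [0.3656 0.1991]
blue [568 207  29  21 460] [582.4 217.3] z064 [ 0.4583 -0.0873] z06 [ 0.4568 -0.0912] z.004bbox [ 0.4368 -0.145 ]
yellow [ 579   71   61   73 3250] [608.  108.7] z064 [ 0.5715 -0.0847] z06 [ 0.5716 -0.0885] z.004bbox [ 0.5747 -0.1433]
yellow [ 203  195   55   53 2139] [229.3 219.7] z064 [0.4558 0.2975] z06 [0.4543 0.2988] z.004bbox [0.4317 0.3167]
4.6833 [0.49766239 0.19963721 0.21663225] [-0.69220468  0.62093657 -2.4755749 ] [[1.0, -0.001, -0.002], [-0.001, -1.0, -0.001], [-0.002, 0.001, -1.0]]
```

View pics/w2.png

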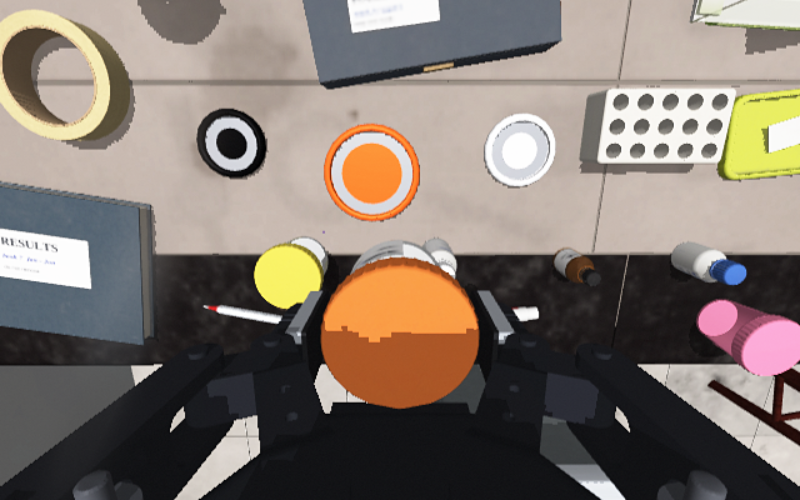

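jog_arm:
  series:
    - [5,[1.5,-1,0],0]
    - [5,[3,-2,1],0]
    - [5,[4.2,-2.7,3.5],0]
    - [5,[4.2,-2.7,7],0]
    - [5,[4.2,-2.7,10.5],0]
    - [5,[4.2,-2.7,13.5],0]
    - [5,[4.2,-2.7,15.5],0]
    - [5,[4.2,-2.7,16.5],0]
    - [5,[4.2,-2.7,17.0],0]
    - [5,[4.2,-2.7,17.3],0]
    - [5,[4.2,-2.7,17.3],0]
    - [5,[4.2,-2.7,17.3],0]
    - [8.5,[4.2,-2.7,17.3],0]
    - [8.5,[4.2,-2.7,17.3],0]
    - [8.5,[4.2,-2.7,17.3],0]
    - [8.5,[4.2,-2.7,17.3],0]

```text
time: 6.02
tcp_pos: [0.5407, 0.2281, 0.045]
ee_rot: [-0.0, 1.0, 0.0, 0.001]
wrist_force: [0.0, 0.4, 0.9]
width: 0.0849
```

Run:
```python
from h import *
c=imaging.camera("wrist");T=c["T_tool_cam"]
A=np.diag([1,-1,-1.]);c["f"]=200/np.tan(np.radians(c["fovy"])/2);c["M"]=A@T[:3,:3];c["e"]=np.array([.4977,.1997,.2166])+A@T[:3,3]
for n,u,v,z in [("white st",519.5,149.5,.009),("white disc",519,152,.004),("black st",231.5,143.5,.009),("blk disc",231.5,144,.004),("black cap",593,279,.06),("blk foot",563,260,.0),("wht foot",312,250,0)]:
    print(n,ray(c,u/1.25,v/1.25,z).round(4))
print(status.sense()["width"],status.sense()["joint_positions"])
```

```text
white st [0.5611 0.0859 0.009 ]
white disc [0.5588 0.0846 0.004 ]
black st [0.5666 0.357  0.009 ]
blk disc [0.5662 0.3593 0.004 ]
black cap [0.4505 0.0273 0.06  ]
blk foot [0.4488 0.0273 0.    ]
wht foot [0.4597 0.2904 0.    ]
0.08491815647514697 [-0.43171683  0.66544896 -0.07427633  1.87154783  0.08045138  0.60657381
 -2.12685553]
```

jog_arm:
  series:
    - [8.5,[0,0,-1],0]
    - [8.5,[0,0,-4],0]
    - [8.5,[0,0,-8],0]
    - [8.5,[-1,2,-12],0]
    - [8.5,[-2,5,-15],0]
    - [8.5,[-3,8,-15],0]
    - [8.5,[-4,10.8,-15],0]
    - [8.5,[-4,10.8,-15],0]
    - [8.5,[-4,10.8,-15],0]

```text
time: 6.82
tcp_pos: [0.5002, 0.1182, 0.1955]
ee_rot: [0.0, 1.0, -0.001, 0.001]
wrist_force: [-0.1, 1.2, 0.0]
width: 0.0851
```

```bash
python3 look.py w3
```

```text
orange [ 171  101   95   82 4609] [213.6 144.4] z064 [0.5423 0.2175] z06 [0.5419 0.2189] z.004bbox [0.5401 0.2341]
blue [509 216  29  22 466] [523.3 226.4] z064 [ 0.4587 -0.0901] z06 [ 0.4571 -0.0931] z.004bbox [ 0.4347 -0.1352]
yellow [ 523   67  109   81 5584] [570.5 107.7] z064 [ 0.5744 -0.1117] z06 [ 0.5745 -0.1151] z.004bbox [ 0.5767 -0.169 ]
yellow [ 116  203   61   56 2586] [145.9 230.6] z064 [0.4552 0.2956] z06 [0.4536 0.2982] z.004bbox [0.4307 0.3346]
6.8667 [0.50051143 0.11984825 0.19519192] [1.20706911 0.06185977 0.08197389] [[1.0, -0.001, 0.001], [-0.001, -1.0, 0.001], [0.001, -0.001, -1.0]]
```

View pics/w3.png

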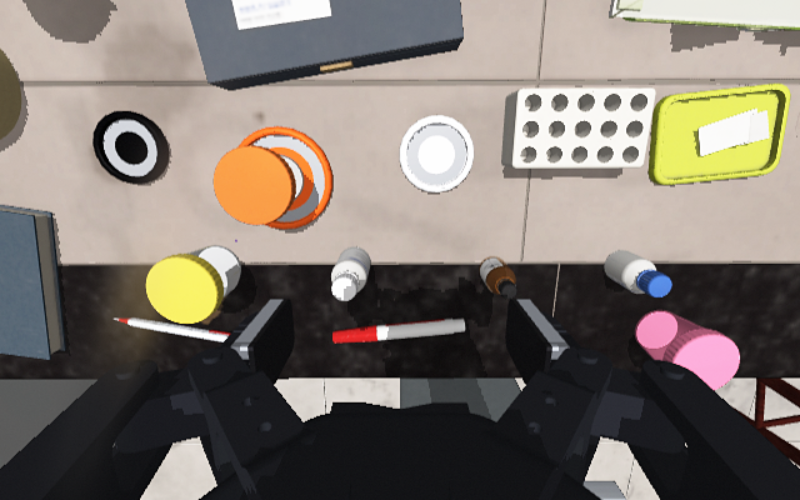

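Run:
```python
from h import *
c=imaging.camera("wrist");T=c["T_tool_cam"]
A=np.diag([1,-1,-1.]);c["f"]=200/np.tan(np.radians(c["fovy"])/2);c["M"]=A@T[:3,:3];c["e"]=np.array([.5003,.119,.1953])+A@T[:3,3]
for n,u,v,z in [("white cap",343,289,.075),("white foot",352,258,.0),("orange lid",254,184.5,.068),("orange rim",285.5,177,.009),("white st",437,153.5,.009),("white disc",436,155,.004),("black cap",509,289,.06),("blk foot",495,268,.0),("blk st",131,147,.009)]:
    print(n,ray(c,u/1.25,v/1.25,z).round(4))
```

```text
white cap [0.4586 0.1628 0.075 ]
white foot [0.4603 0.1653 0.    ]
orange lid [0.5394 0.2269 0.068 ]
orange rim [0.5399 0.2214 0.009 ]
white st [0.5605 0.0851 0.009 ]
white disc [0.5591 0.0854 0.004 ]
black cap [0.4524 0.0273 0.06  ]
blk foot [ 0.4499  0.0234 -0.    ]
blk st [0.5661 0.356  0.009 ]
```

jog_arm:
  series:
    - [8.5,[-2,-2,1],0]
    - [8.5,[-4.2,-4.3,3],0]
    - [8.5,[-4.2,-4.3,7],0]
    - [8.5,[-4.2,-4.3,11],0]
    - [8.5,[-4.2,-4.3,14.5],0]
    - [8.5,[-4.2,-4.3,16.5],0]
    - [8.5,[-4.2,-4.3,17.5],0]
    - [8.5,[-4.2,-4.3,17.5],0]
    - [2,[-4.2,-4.3,17.5],0]
    - [2,[-4.2,-4.3,17.5],0]
    - [2,[-4.2,-4.3,17.5],0]
    - [2,[-4.2,-4.3,17.5],0]
    - [2,[-4.2,-4.3,17.5],0]
    - [2,[-4.2,-4.3,17.5],0]
    - [2,[-4.2,-4.3,17.5],0]
    - [2,[-4.2,-4.3,17.5],0]
    - [2,[-4.2,-4.3,17.5],0]

```text
time: 8.33
tcp_pos: [0.4589, 0.1632, 0.0203]
ee_rot: [-0.0, 1.0, 0.0, 0.001]
wrist_force: [-0.2, 0.2, 6.2]
width: 0.03
```

jog_arm:
  series:
    - [2,[0,0,-1],0]
    - [2,[0,0,-4],0]
    - [2,[0,0,-7],0]
    - [2,[2,1.5,-7],0]
    - [2,[5,4,-7],0]
    - [2,[8,6,-7],0]
    - [2,[10.1,7.8,-7],0]
    - [2,[10.1,7.8,-6],0]
    - [2,[10.1,7.8,-4],0]
    - [2,[10.1,7.8,-2],0]
    - [2,[10.1,7.8,-1],0]
    - [2,[10.1,7.8,-0.5],0]
    - [2,[10.1,7.8,-0.5],0]
    - [2,[10.1,7.8,-0.5],0]
    - [6,[10.1,7.8,-0.5],0]
    - [6,[10.1,7.8,-0.5],0]
    - [6,[10.1,7.8,-0.5],0]
    - [6,[10.1,7.8,-0.5],0]
    - [6,[10.1,7.8,-0.5],0]

```text
time: 9.92
tcp_pos: [0.5594, 0.085, 0.0245]
ee_rot: [-0.0, 1.0, 0.0, 0.0]
wrist_force: [0.5, 0.6, -0.9]
width: 0.0599
```

jog_arm:
  series:
    - [6,[0,0,-1],0]
    - [8.5,[0,0,-4],0]
    - [8.5,[0,0,-8],0]
    - [8.5,[0,0,-12],0]
    - [8.5,[-3,1.6,-12],0]
    - [8.5,[-6,3.2,-12],0]
    - [8.5,[-9,4.8,-12],0]
    - [8.5,[-10.9,5.9,-12],0]
    - [8.5,[-10.9,5.9,-10],0]
    - [8.5,[-10.9,5.9,-6.5],0]
    - [8.5,[-10.9,5.9,-3],0]
    - [8.5,[-10.9,5.9,-0.5],0]
    - [8.5,[-10.9,5.9,1],0]
    - [8.5,[-10.9,5.9,1],0]
    - [8.5,[-10.9,5.9,1],0]

```text
time: 11.17
tcp_pos: [0.4501, 0.0259, 0.0144]
ee_rot: [0.0, 1.0, 0.0, -0.001]
wrist_force: [0.1, -0.6, 1.2]
width: 0.0854
```

jog_arm:
  series:
    - [1.5,[0,0,0],0]
    - [1.5,[0,0,0],0]
    - [1.5,[0,0,0],0]
    - [1.5,[0,0,0],0]
    - [1.5,[0,0,0],0]
    - [1.5,[0,0,0],0]
    - [1.5,[0,0,0],0]
    - [1.5,[0,0,0],0]
    - [1.5,[0,0,0],0]
    - [1.5,[0,0,0],0]

```text
time: 12.0
tcp_pos: [0.4507, 0.0259, 0.015]
ee_rot: [-0.0, 1.0, 0.0, 0.001]
wrist_force: [-1.4, -0.3, 9.5]
width: 0.0261
```

jog_arm:
  series:
    - [1.5,[0,0,-1],0]
    - [1.5,[0,0,-4],0]
    - [1.5,[0,0,-8],0]
    - [1.5,[0,-2,-12],0]
    - [1.5,[0,-5,-14],0]
    - [1.5,[0,-9,-14],0]
    - [1.5,[0,-13,-14],0]
    - [1.5,[1,-17,-14],0]
    - [1.5,[2.5,-20.5,-14],0]
    - [1.5,[4,-24,-14],0]
    - [1.5,[6,-27,-14],0]
    - [1.5,[8,-30,-14],0]
    - [1.5,[10,-32,-14],0]
    - [1.5,[11.5,-33.3,-14],0]
    - [1.5,[11.5,-33.3,-14],0]
    - [1.5,[11.5,-33.3,-14],0]
    - [1.5,[11.5,-33.3,-14],0]

```text
time: 13.42
tcp_pos: [0.5646, 0.358, 0.154]
ee_rot: [0.001, 1.0, -0.0, -0.001]
wrist_force: [0.4, -0.3, -0.0]
width: 0.026
```

```bash
python3 look.py w4
```

```text
orange [ 398  164  107   96 5259] [457.7 217. ] z064 [0.5484 0.2387] z06 [0.547  0.2367] z.004bbox [0.5331 0.2161]
orange [301 260  38  23 158] [317.8 266.9] z064 [0.5008 0.3588] z06 [0.4985 0.3588] z.004bbox [0.4616 0.3573]
yellow [352 307   5  15  68] [354.1 313.9] z064 [0.4511 0.3245] z06 [0.448 0.324] z.004bbox [0.4042 0.3161]
13.4667 [0.56459511 0.35781536 0.15423463] [ 0.12388406 -0.44168849  0.53625786] [[1.0, -0.0, -0.001], [-0.0, -1.0, -0.001], [-0.001, 0.001, -1.0]]
```

View pics/w4.png

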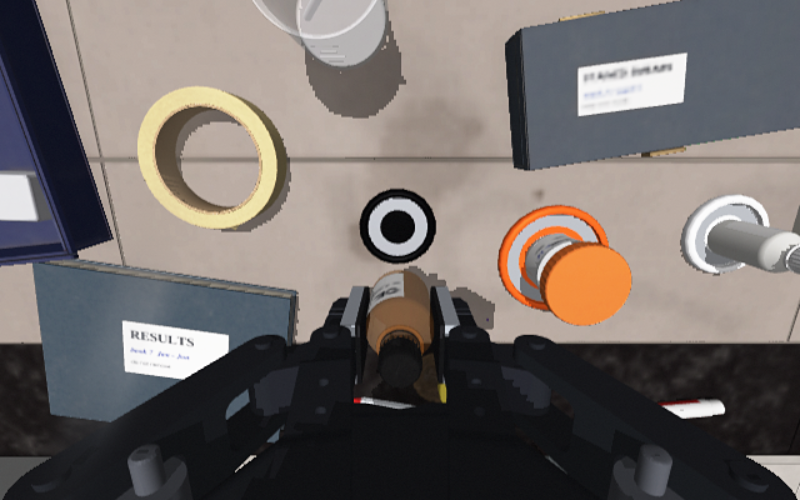

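Run:
```python
from h import *
c=imaging.camera("wrist");T=c["T_tool_cam"]
A=np.diag([1,-1,-1.]);c["f"]=200/np.tan(np.radians(c["fovy"])/2);c["M"]=A@T[:3,:3];c["e"]=np.array([.5646,.358,.1542])+A@T[:3,3]
for n,u,v,z in [("blk st",398,225.5,.009),("blk disc",398,227,.004),("blk cap",402,360,.2),("orange lid",588,284,.068),("orange rim",555,258,.009)]:
    print(n,ray(c,u/1.25,v/1.25,z).round(4))
```

```text
blk st [0.5685 0.3586 0.009 ]
blk disc [0.5661 0.3586 0.004 ]
blk cap [0.5686 0.3565 0.2   ]
orange lid [0.5408 0.2289 0.068 ]
orange rim [0.5406 0.2267 0.009 ]
```

jog_arm:
  series:
    - [1.5,[0.1,-0.1,2],0]
    - [1.5,[0.1,-0.1,6],0]
    - [1.5,[0.1,-0.1,9.5],0]
    - [1.5,[0.1,-0.1,11.5],0]
    - [1.5,[0.1,-0.1,12.7],0]
    - [1.5,[0.1,-0.1,13.2],0]
    - [1.5,[0.1,-0.1,13.5],0]
    - [1.5,[0.1,-0.1,13.5],0]
    - [1.5,[0.1,-0.1,13.5],0]
    - [6,[0.1,-0.1,13.5],0]
    - [6,[0.1,-0.1,13.5],0]
    - [6,[0.1,-0.1,13.5],0]
    - [6,[0.1,-0.1,13.5],0]
    - [6,[0.1,-0.1,13.5],0]
    - [6,[0.1,-0.1,11.5],0]
    - [6,[0.1,-0.1,8],0]
    - [6,[0.1,-0.1,4],0]
    - [6,[0.1,-0.1,0],0]
    - [6,[0.1,-0.1,0],0]

```text
time: 15.1
tcp_pos: [0.5697, 0.3623, 0.1629]
ee_rot: [-0.004, 1.0, -0.0, 0.005]
wrist_force: [1.7, 1.2, 0.9]
width: 0.0599
```

jog_arm:
  series:
    - [8.5,[0,0,-2],0]
    - [8.5,[0,0,-4],0]
    - [8.5,[0,0,-4],0]
    - [8.5,[0,0,-4],0]

```text
time: 15.43
tcp_pos: [0.5668, 0.3603, 0.1954]
ee_rot: [-0.001, 1.0, 0.0, 0.001]
wrist_force: [-0.8, -0.1, -1.1]
width: 0.0852
```

```bash
python3 look.py w5
```

```text
orange [ 392  161   90   82 3955] [441.5 206.1] z064 [0.5478 0.2381] z06 [0.5465 0.2363] z.004bbox [0.5348 0.2182]
blue [  0 143  15   7  66] [  6.1 146. ] z064 [0.6072 0.6567] z06 [0.6068 0.661 ] z.004bbox [0.6013 0.7208]
yellow [ 350  263   54   50 2046] [376.5 288.2] z064 [0.4544 0.298 ] z06 [0.4518 0.2971] z.004bbox [0.4162 0.2847]
15.4833 [0.5662385  0.35993072 0.19420412] [-0.65283453  0.11681161 -0.94362054] [[1.0, 0.0, 0.0], [0.0, -1.0, 0.0], [0.0, -0.0, -1.0]]
```

View pics/w5.png

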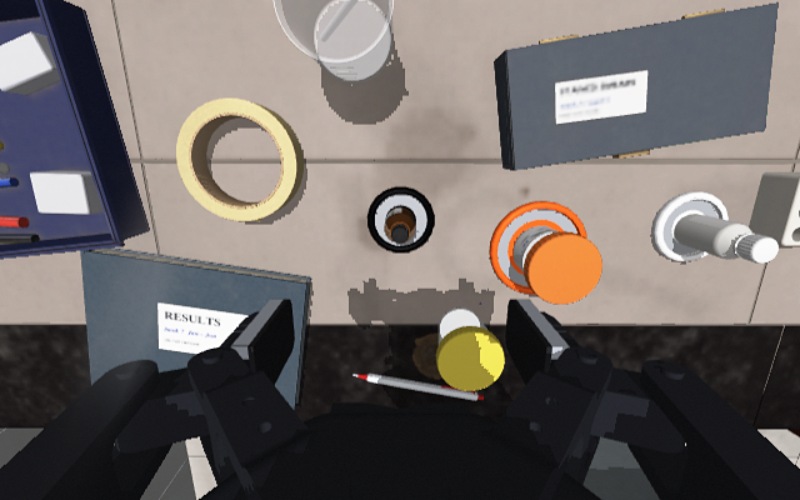

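jog_arm:
  series:
    - [8.5,[0,2,0],0]
    - [8.5,[-1,6,0],0]
    - [8.5,[-2,10,0],0]
    - [8.5,[-3,14,0],0]
    - [8.5,[-4,18,0],0]
    - [8.5,[-5,22,0],0]
    - [8.5,[-6,26,0],0]
    - [8.5,[-7,30,0],0]
    - [8.5,[-8,34,0],0]
    - [8.5,[-9,38,0],0]
    - [8.5,[-10,42,0],0]
    - [8.5,[-11.2,45,2],0]
    - [8.5,[-11.2,45.8,5],0]
    - [8.5,[-11.2,45.8,8],0]
    - [8.5,[-11.2,45.8,8],0]
    - [8.5,[-11.2,45.8,8],0]

```text
time: 16.82
tcp_pos: [0.4529, -0.0977, 0.1131]
ee_rot: [-0.0, 1.0, 0.0, -0.002]
wrist_force: [1.2, 0.4, 2.0]
width: 0.0848
```

```bash
python3 look.py w6
```

```text
blue [ 596  130   44   75 1265] [614.6 169.1] z064 [ 0.4857 -0.2969] z06 [ 0.485  -0.3011] z.004bbox [ 0.4765 -0.3613]
blue [619 150  21  36 577] [630.7 169.2] z064 [ 0.4857 -0.3078] z06 [ 0.4849 -0.3122] z.004bbox [ 0.4761 -0.3716]
blue [307 193  28  32 697] [320.8 208.7] z064 [ 0.4575 -0.0992] z06 [ 0.4562 -0.0992] z.004bbox [ 0.4378 -0.0991]
yellow [  332     0   148   101 10340] [399.2  49.4] z064 [ 0.559  -0.1465] z06 [ 0.5598 -0.1475] z.004bbox [ 0.5705 -0.1666]
16.8667 [ 0.45410523 -0.09757947  0.11433032] [0.06472031 0.35472658 0.72264524] [[1.0, 0.001, -0.002], [0.001, -1.0, 0.0], [-0.002, -0.0, -1.0]]
```

View pics/w6.png

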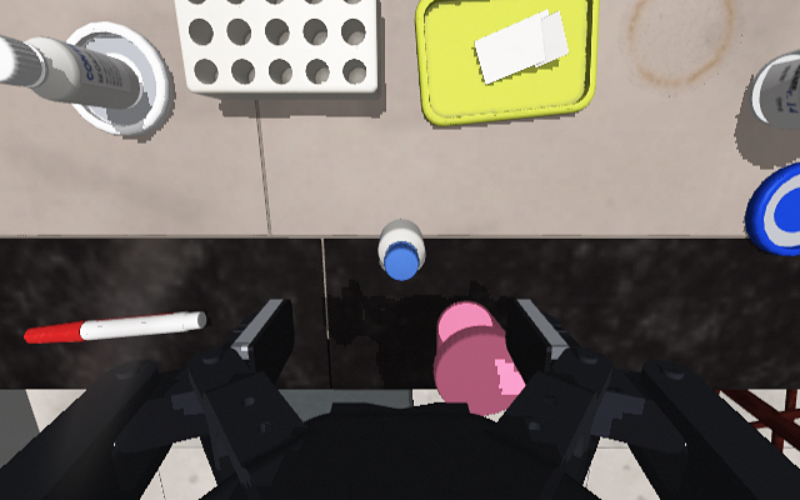

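jog_arm:
  series:
    - [6.5,[0.1,0.1,2],0]
    - [6.5,[0.1,0.1,5],0]
    - [6.5,[0.1,0.1,7.5],0]
    - [6.5,[0.1,0.1,9],0]
    - [6.5,[0.1,0.1,10],0]
    - [6.5,[0.1,0.1,10],0]
    - [2,[0.1,0.1,10],0]
    - [2,[0.1,0.1,10],0]
    - [2,[0.1,0.1,10],0]
    - [2,[0.1,0.1,10],0]
    - [2,[0.1,0.1,10],0]
    - [2,[0.1,0.1,10],0]
    - [2,[0.1,0.1,10],0]
    - [2,[0.1,0.1,10],0]

```text
time: 18.03
tcp_pos: [0.4564, -0.0991, 0.0158]
ee_rot: [0.0, 1.0, 0.0, 0.001]
wrist_force: [-1.2, -0.3, 7.1]
width: 0.0302
```

jog_arm:
  series:
    - [2,[0,0,-1],0]
    - [2,[0,0,-4],0]
    - [2,[0,0,-8],0]
    - [2,[0,2,-11],0]
    - [2,[0,5,-12],0]
    - [2,[0,9,-12],0]
    - [2,[0,13,-12],0]
    - [2,[0,17,-12],0]
    - [2,[0.5,21,-12],0]
    - [2,[1,24,-12],0]
    - [2,[1.5,26.5,-12],0]
    - [2,[2,28.1,-12],0]
    - [2,[2,28.1,-12],0]
    - [2,[2,28.1,-12],0]

```text
time: 19.2
tcp_pos: [0.4751, -0.3808, 0.1348]
ee_rot: [0.0, 1.0, -0.001, 0.0]
wrist_force: [-0.4, 1.0, -0.4]
width: 0.0301
```

```bash
python3 look.py w7
```

```text
orange [ 235   59   83   82 3174] [274.3 111.1] z064 [ 0.546  -0.3493] z06 [ 0.5461 -0.3487] z.004bbox [ 0.5571 -0.3421]
blue [ 284  152   70   66 1254] [318.4 183.6] z064 [ 0.493  -0.3805] z06 [ 0.492  -0.3805] z.004bbox [ 0.4781 -0.3804]
blue [302 171  34  32 849] [318.5 186.3] z064 [ 0.4908 -0.3806] z06 [ 0.4899 -0.3806] z.004bbox [ 0.4761 -0.3804]
blue [ 294  257   52   62 2532] [319.4 288.3] z064 [ 0.4021 -0.3812] z06 [ 0.3995 -0.3812] z.004bbox [ 0.3636 -0.3812]
yellow [   0   24  149  105 9609] [77.7 77.1] z064 [ 0.5688 -0.2142] z06 [ 0.5693 -0.211 ] z.004bbox [ 0.5772 -0.1639]
19.25 [ 0.47521166 -0.37955374  0.1347422 ] [-0.16509154 -0.0038524  -0.37816759] [[1.0, 0.0, 0.0], [0.0, -1.0, 0.0], [0.0, -0.0, -1.0]]
```

jog_arm:
  series:
    - [2,[0.1,0,2],0]
    - [2,[0.1,0,5.5],0]
    - [2,[0.1,0,8.5],0]
    - [2,[0.1,0,10],0]
    - [2,[0.1,0,11],0]
    - [2,[0.1,0,11.5],0]
    - [2,[0.1,0,11.5],0]
    - [2,[0.1,0,11.5],0]
    - [6,[0.1,0,11.5],0]
    - [6,[0.1,0,11.5],0]
    - [6,[0.1,0,11.5],0]
    - [6,[0.1,0,11.5],0]
    - [6,[0.1,0,11.5],0]
    - [6,[0.1,0,10.5],0]
    - [6,[0.1,0,8],0]
    - [6,[0.1,0,4],0]
    - [6,[0.1,0,0],0]
    - [6,[0,0,-4],0]
    - [6,[0,0,-4],0]
    - [6,[0,0,-4],0]

```text
time: 20.92
tcp_pos: [0.4765, -0.381, 0.1778]
ee_rot: [0.002, 1.0, -0.0, 0.002]
wrist_force: [-0.2, -0.8, 0.2]
width: 0.0601
```

```bash
python3 look.py w8
python3 - <<'E'
from h import *
c=cam("top"); cv2.imwrite("pics/topz2.png",cv2.resize(c["image"][180:290,160:460,::-1],None,fx=2.6,fy=2.6,interpolation=cv2.INTER_CUBIC))
E
```

```text
orange [251 105  67  34 425] [282.9 128.3] z064 [ 0.5342 -0.3501] z06 [ 0.5341 -0.3496] z.004bbox [ 0.5392 -0.3442]
blue [ 288  150   61   59 1394] [317.9 182.5] z064 [ 0.4859 -0.3805] z06 [ 0.485  -0.3805] z.004bbox [ 0.4765 -0.3804]
blue [304 166  29  16  85] [318.5 170.6] z064 [ 0.4969 -0.3811] z06 [ 0.4962 -0.3811] z.004bbox [ 0.4828 -0.3805]
yellow [  46   40  125   89 7020] [110.9  84.1] z064 [ 0.5703 -0.2075] z06 [ 0.5707 -0.2048] z.004bbox [ 0.5768 -0.1638]
20.9667 [ 0.47558197 -0.3802659   0.17574941] [ 0.15815235  0.99161574 -0.22403851] [[1.0, 0.0, 0.002], [0.0, -1.0, -0.001], [0.002, 0.001, -1.0]]
```

View pics/w8.png

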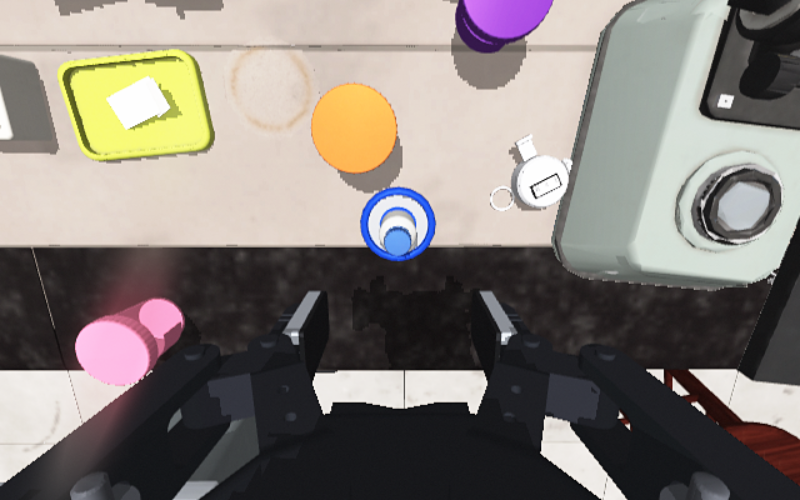

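View pics/topz2.png

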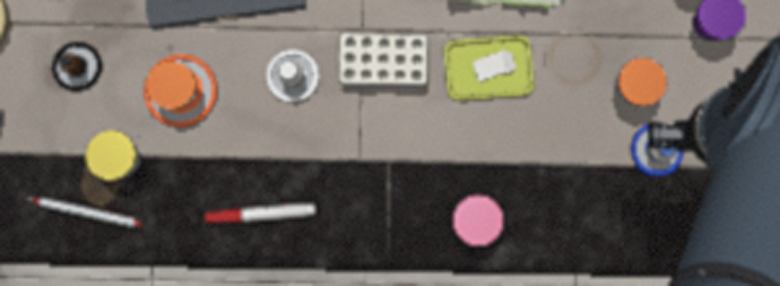

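Run:
```python
from h import *
c=imaging.camera("wrist");T=c["T_tool_cam"]
A=np.diag([1,-1,-1.]);c["f"]=200/np.tan(np.radians(c["fovy"])/2);c["M"]=A@T[:3,:3]
def go(e,L):
    c["e"]=np.array(e)+A@T[:3,3]
    for n,u,v,z in L: print(n,ray(c,u/1.25,v/1.25,z).round(4))
go([.5665,.360,.1948],[("white cap",763,249,.079),("white st",692,227,.009),("blk cap",400,233,.064),("blk st",401,219.5,.009),("or lid",565,268,.068),("or st",539,246,.009)])
go([.476,-.3805,.1765],[("blue cap",398,241,.064),("blue st",398,224,.009),("cupA lid",354,126,.064)])
print(status.sense()["qvel"].round(3), status.sense()["wrist_force"].round(2))
order.close_job()
```

```text
white cap [0.5589 0.0872 0.079 ]
white st [0.56   0.0856 0.009 ]
blk cap [0.5676 0.359  0.064 ]
blk st [0.5671 0.358  0.009 ]
or lid [0.54   0.2282 0.068 ]
or st [0.5415 0.2268 0.009 ]
blue cap [ 0.4754 -0.3801  0.064 ]
blue st [ 0.4763 -0.3798  0.009 ]
cupA lid [ 0.5559 -0.3504  0.064 ]
[-0.001  0.015 -0.     0.005 -0.001 -0.003 -0.   ] [-0.14 -0.37  0.05]
the job is handed in; nothing more can be done
```

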